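# Set the board holder to width and clip in a mug press's control board

## Robot

A 6-joint arm with a two-finger parallel gripper is mounted at the origin on the work surface. World frame = base frame: x ahead of the robot, y to its left, z up, the work surface at z = 0. Lengths are in m, angles in rad, forces in N, time in s.
With the tool pointing down it reaches from about 0.275 to 1 m from the base axis. Payload 8.4 kg.
Tool frame: the origin (TCP) lies on the front face of the gripper's body, between the roots of the fingers; the fingertips stand 73 mm ahead of it and the grasp point (between the pads) lies 54 mm ahead of it; z points along the fingers, y is the line along which they close (so a half turn about z gives the same grasp; the last joint's range is limited). The gripper opens to 85 mm and grips with 20 to 120 N. Pads are 22 mm wide; open, the fingers measure 114 mm over their backs; the gripper's body (76 mm by 85 mm) begins 54 mm behind the grasp point. The pads swing forward as they close: fully open they stand 13 mm farther back than shut.
Start: joints at [1.131, 0.353, 1.633, -0, 1.155, -0.002], TCP at [0.265, 0.566, 0.304] pointing down, gripper open.
Joint ranges: [-2.63, 2.63], [-0.92, 2.1], [0.06, 2.66], [-1.3, 4.44], [0, 2.69], [-3.02, 3.02]. Speed limits (rad/s): [2.22, 2.22, 2.79, 3.14, 3.14, 3.14].

## Interface

Orientations are given as [roll, pitch, yaw] about the fixed x, y, z axes, in that order (R = Rz(yaw) Ry(pitch) Rx(roll)).
In Python, from rig import goto, move_l, set_joints, grip, wait, inverse_kinematics, get_obs, camera, camera_params, MotionError, finish_job gives the robot as it stands. Calls block until the motion is done:
- goto(position, orientation): joint-space move of the TCP to a pose.
- move_l(position, rotation=None, v=0.15, f_stop=None): straight line of the TCP; rotation=None keeps the orientation; v is the mean speed in m/s. With f_stop (N) it stops when the force on the tool has changed by that much, and returns True; else False.
- set_joints(angles): joint-space move.
- grip(opening): finger opening in m; the grip force is fixed at half the most; returns when the fingers have stopped.
- wait(seconds).
- inverse_kinematics(position, orientation): joint angles nearest the present ones, or None.
- get_obs(): the state.
- camera(name): name is "side" or "top"; returns the picture (400x640x3 uint8, red, green, blue); there is no depth.
- camera_params(name): a dict with "fx", "fy", "cx", "cy" (pixels), "R" (3x3) and "t" (3): a world point X has camera coordinates R X + t. Camera axes: x right, y down, z forward; pixel columns grow to the right and rows downward; lengths in m; the calibration is good to about 2 mm. A picture is of the moment at which its call begins. camera_params takes no time and is no camera call.
A pose or a line that the arm cannot do raises MotionError and nothing moves.
- finish_job(): hands the job in; it is judged then, once.
The state is a dict: "time_s": time; "joint_pos": joint angles; "joint_vel": joint speeds; "tau": joint torques, N m; "position": TCP position; "orientation": TCP orientation; "force": force on the tool from outside, world axes, zero at the start; "moment": the same for the moment, N m; "finger_gap": finger opening in m; "gripper_force": force on a finger pad.
Only numpy, scipy, OpenCV 4.12 (cv2) and the standard library are available. Lean on these libraries where they do the work, as an engineer would, in place of code of your own. Each camera call takes 0.05 s, during which the arm holds its last target. There are 200 camera calls.

## Task

The large green control board from the mug press has to go into the circuit-board holder for repair. Squeeze the red release button of the holder's sliding jaw and, keeping it squeezed, slide the jaw outwards until the gap between the two grooves is 5 to 10 mm less than the board is long, then let go so that the jaw locks. Then, component side up and with the other end raised, push one short end of the board into the groove of the sprung jaw, lower the other end and let the spring press it into the sliding jaw's groove, so that the board sits level and about central across the jaws; leave everything else on the bench where it is.

Things in the scene. Friction and masses are not known exactly. Their poses are not given: they have to be found in the camera images.
- board_holder: Circuit-board holder, fixed. Aluminium rail 24 x 300 mm along its y, top 33 mm up, on dark feet (84 mm along x) at y = -152 and +108 mm. Blue sprung jaw towards +y before a blue end post (46 mm wide, y = 98 to 118, 74 mm high); blue sliding jaw with dark carriage towards -y. Origin: under the rail (x = 0), at the feet's undersides; z up. Jaw tops 75 mm up; open under the board.
- sliding_jaw (a joint): Sliding jaw along the rail, m, 0 to 0.070, grows outwards (holder -y). Distance between groove bottoms, sprung jaw at rest: 40 mm + this. A rack locks it at every 5 mm (0, 0.005, 0.010 ...) while the release button is out; freed, it slides with under 1 N. Let go between notches it usually clicks into the nearer one, else nudge it.
- release_button (a joint): Travel of the red release button, m: 0 = out, jaw locked in a notch; 0.006 = fully in. The jaw is free from about 0.0035 on. Spring 3.6 N to start, 7.2 N fully in. Let go, it reads below 0.001 only when the jaw has locked in a notch.
- button_face (a point): Centre of the red button's outer face (20 mm along the rail x 16 mm high), looking to holder -x, 42 mm above the holder origin, 33 mm outward (-y) of the sliding groove; moves with the button. Opposite, 56.5 mm away with the button out, is the dark carriage's ribbed finger rest: pinch both across the rail from above. Carriage 38 mm along the rail, centred on the button, top 54 mm up.
- sliding_groove (a point): Middle of the bottom of the sliding jaw's V groove, 66 mm above the holder origin, mouth to holder +y. Both grooves: 42 mm long along x, centred on x = 0, 6 mm deep, 12 mm high at the mouth, 3.2 mm at the bottom. Moves with the jaw.
- sprung_groove (a point): Middle of the bottom of the sprung jaw's V groove (its mouth looks to holder -y). Moves with the jaw; at rest at y = +55 mm in the holder's frame.
- sprung_jaw (a joint): How far the sprung jaw is pushed back, in m, 0 (rest) to 0.022 along holder +y. Spring: 1 N at rest plus 0.25 N per mm.
- control_board: Large green control board, loose: 70 mm along x, 90 mm along y (the length between the jaws), 2.4 mm thick, 110 to 210 g. Origin: centre of underside; z up out of the component side. Mid-board a blue transformer to grip, 32 (x) x 27 (y) mm, top 28.4 mm above the underside; parts up to 18 mm high at 20 to 34 mm off along x, none over 1 mm along y. Ends y = +-45 mm go in the jaws, either way.
- small_board: Bystander: a small dark blue board, 40 x 56 mm, with an aluminium heat sink, 20 mm high. Origin: centre of its underside.
- solder_reel: Bystander: a reel of solder, 54 mm across, 33 mm high. Origin: centre of its underside.
- screwdriver: Bystander: an orange screwdriver, 170 mm long, lying. Origin: under the middle of its length.
- tape_roll: Bystander: an amber tape roll, 72 mm across, 12 mm high. Origin: centre of its underside.
- mug_a: Bystander: a white mug, 82 mm across, 95 mm high, behind the control board. Origin: centre of its underside.
- mug_b: Bystander: a white mug like the other, to the left of the holder. Origin: centre of its underside.
- tumbler: Bystander: a cream drink bottle with green cap, 68 mm across, 200 mm high. Origin: centre of its underside.
Mind the look-alikes: they are no part of the job. Of the things that look like the control_board, take the one that is nearest to the robot's base at the start.

How it is judged:
On the way, in this order (a step that is already met when the one before it is completed fails the run):
1. With its release button held in, the sliding jaw has been slid along the rail (value of joint release_button above 0.003 m and distance of sliding_groove from where it was at the start of the episode above 0.008 m), for 0.05 s.
2. The sliding jaw is locked, button out, with the grooves about 5 to 10 mm closer together than the board is long (value of joint sliding_jaw between 0.0365 and 0.049 m and value of joint release_button below 0.001 m), for 0.2 s.
3. One end of the board, component side up, is pushed into the sprung jaw while its other end is still raised (value of joint sprung_jaw above 0.003 m and distance between control_board and sprung_groove below 0.052 m and angle between control_board's own z axis and vertical between 0.08 and 0.9 rad), for 0.1 s.
At the end, for the whole second after the job is handed in: Sliding jaw locked (button below 1 mm) at 36.5 to 49 mm; board at rest, component side up, level and along the rail within 0.06 rad, underside 62.5 to 67.2 mm above the holder origin, centre within 52 mm of both groove bottoms, within 12 mm of x = 0; sprung jaw pushed back over 2 mm (all of step 2 and value of joint sprung_jaw above 0.002 m and z of control_board in the frame of board_holder between 0.0625 and 0.0672 m and x of control_board in the frame of board_holder between -0.012 and 0.012 m and angle between the y axis of control_board and the y axis of board_holder, either way round below 0.06 rad and angle between control_board's own z axis and vertical below 0.06 rad and distance between control_board and sprung_groove below 0.052 m and distance between control_board and sliding_groove below 0.052 m and linear speed of control_board below 0.01 m/s); the robot touches nothing.
It fails at once if a bystander (small board, solder reel, screwdriver, tape roll, mug or bottle) is moved by more than 20 mm (distance of any of small_board, solder_reel, screwdriver, tape_roll, mug_a, mug_b, tumbler from where it was at the start of the episode above 0.02 m).
It also fails if it takes over 61 s, if anything falls off the work surface, if the arm or the gripper's body presses on something with over 40 N, if the wrist force passes 120 N, or if a joint passes its speed limit or range.

## Working session

There is one attempt and no reset: what is moved stays moved. The work goes in short steps, each a Python script; the robot and the scene stay as the last script left them, time stands still between calls to the robot, and variables do not carry over. Pictures are saved under pics/ and viewed, at most 10 in all, crops included, and the job is handed in when it is done.

```bash
mkdir -p pics; ls
python3 - <<'E'
from rig import *
import cv2
for n in("top","side"):
    im=camera(n);cv2.imwrite(f"pics/{n}0.png",im[:,:,::-1]);p=camera_params(n);print(n,{k:(v if not hasattr(v,'tolist') else v.tolist()) for k,v in p.items()})
print(get_obs())
E
```

```text
pics
top {'fx': 419.96793188547883, 'fy': 419.96793188547883, 'cx': 321.98301065351137, 'cy': 195.8933495488957, 'R': [[0.0019417902236429463, -0.9999785645049619, 0.006252997786898283], [-0.982111266551849, -0.003084411149791544, -0.18827625054632247], [0.18829150156778166, -0.0057755465935815705, -0.9820962037900846]], 't': [-0.02407103338984585, 0.5488464575565951, 1.0833510999266855]}
side {'fx': 503.52110113729987, 'fy': 503.52110113729987, 'cx': 322.75618494366324, 'cy': 200.8966088131348, 'R': [[0.9270920735691747, -0.3740761254558207, 0.023818889335342174], [-0.20541552881825537, -0.5601896044998725, -0.8024911635218128], [0.3135358793591647, 0.7390904270616945, -0.5961883871564739]], 't': [-0.5228300466846864, 0.15204313210979536, 1.3099607077410174]}
{'time_s': 0.1, 'joint_pos': array([ 1.13061282e+00,  3.53565293e-01,  1.63408782e+00, -8.91954804e-06,
        1.15519746e+00, -2.41347475e-03]), 'joint_vel': array([-0.0014829 , -0.00144749, -0.00186907, -0.0001354 , -0.00054239,
        0.0011171 ]), 'tau': array([-6.26468027e-04, -6.06362915e+01, -3.42816746e+01,  2.49949139e-06,
        4.02322970e-03,  3.71506883e-05]), 'position': array([0.26481053, 0.56573987, 0.30323318]), 'orientation': array([-3.14033472e+00,  5.11975149e-06,  2.70382623e+00]), 'force': array([ 0.20995935,  0.18945484, -0.68939155]), 'moment': array([ 0.01579608, -0.00010303,  0.00384919]), 'gripper_force': 0.0, 'finger_gap': 0.08554410336333851}
```

View pics/top0.png

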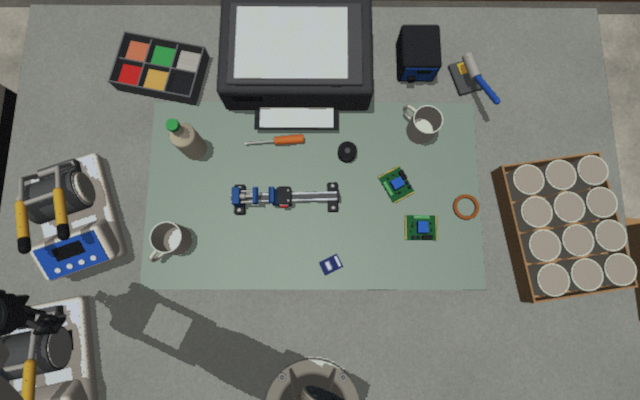

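View pics/side0.png

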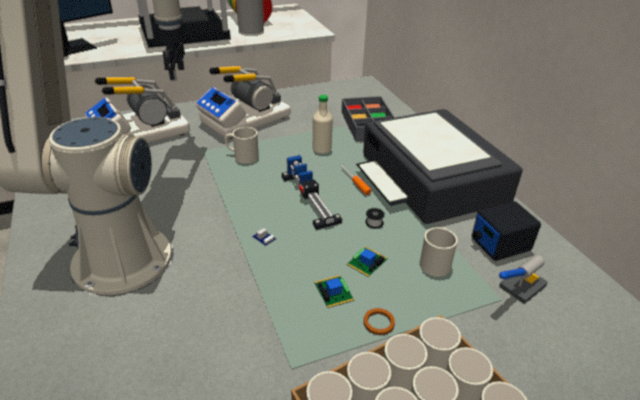

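The top view shows two look-alike green boards, at (396,185) and (421,227). The holder runs from its end post at (237,195) to the right foot at (333,195), with the red button at about (284,206). I'll locate all of these and look at one enlarged crop.

```bash
cat > h.py <<'E'
import numpy as np, cv2
from rig import *
from scipy.spatial.transform import Rotation as Rot
def proj(n,X):
    p=camera_params(n);c=np.asarray(p["R"])@np.asarray(X)+p["t"]
    return np.array([p["fx"]*c[0]/c[2]+p["cx"],p["fy"]*c[1]/c[2]+p["cy"]])
def ray(n,uv,z):
    p=camera_params(n);R=np.asarray(p["R"]);C=-R.T@np.asarray(p["t"])
    d=R.T@np.array([(uv[0]-p["cx"])/p["fx"],(uv[1]-p["cy"])/p["fy"],1.])
    return C+d*(z-C[2])/d[2]
def blobs(im,kind,box,amin=15):
    hsv=cv2.cvtColor(im,cv2.COLOR_RGB2HSV)
    rng={"green":[(45,110,30),(80,255,200)],"blue":[(98,120,40),(125,255,255)],"red":[(0,150,80),(6,255,255)]}[kind]
    m=cv2.inRange(hsv,*[np.array(r) for r in rng])
    x0,y0,x1,y1=box;k=np.zeros_like(m);k[y0:y1,x0:x1]=m[y0:y1,x0:x1]
    cs,_=cv2.findContours(k,cv2.RETR_EXTERNAL,cv2.CHAIN_APPROX_NONE)
    out=[]
    for c in cs:
        M=cv2.contourArea(c)
        if M>=amin: out.append((M,c))
    return sorted(out,key=lambda t:-t[0])
E
python3 - <<'E'
from h import *
im=cv2.imread("pics/top0.png")[:,:,::-1].copy()
for kind,box,z in(("green",(370,150,445,250),.003),("blue",(370,150,445,250),.0284),("blue",(225,180,345,220),.075),("red",(225,180,345,220),.042)):
    for a,c in blobs(im,kind,box,4):
        r=cv2.minAreaRect(c); b=cv2.boxPoints(r)
        w=np.array([ray("top",q,z)[:2] for q in b]); 
        print(kind,a,np.round(r[0],1),"ctr",w.mean(0).round(4),"sides",np.linalg.norm(w[1]-w[0]).round(4),np.linalg.norm(w[2]-w[1]).round(4),"dirs",np.degrees(np.arctan2(*(w[1]-w[0])[::-1])).round(1),np.degrees(np.arctan2(*(w[2]-w[1])[::-1])).round(1),"dist",np.linalg.norm(w.mean(0)).round(3))
c=cv2.resize(im[150:255,220:450],None,fx=3.4,fy=3.4,interpolation=cv2.INTER_CUBIC)
cv2.imwrite("pics/c0.png",c[:,:,::-1])
E
```

```text
green 523.0 [421.  227.5] ctr [ 0.4697 -0.2991] sides 0.0786 0.0644 dirs -89.8 177.2 dist 0.557
green 351.5 [395.8 184.3] ctr [ 0.5927 -0.2326] sides 0.0671 0.0774 dirs -58.6 -151.2 dist 0.637
blue 121.0 [397.1 182.7] ctr [ 0.5915 -0.2317] sides 0.0394 0.0288 dirs -63.1 -155.6 dist 0.635
blue 119.0 [422.5 226.5] ctr [ 0.4694 -0.2972] sides 0.0301 0.0302 dirs -89.8 177.4 dist 0.556
blue 124.0 [236.5 196.5] ctr [0.5423 0.2035] sides 0.0239 0.0512 dirs -89.8 -177.8 dist 0.579
blue 104.5 [272.5 195.5] ctr [0.5453 0.1084] sides 0.0186 0.0458 dirs -89.8 -178.7 dist 0.556
blue 60.0 [254.5 195.5] ctr [0.5451 0.1561] sides 0.0133 0.0404 dirs -89.8 -178.2 dist 0.567
```

View pics/c0.png

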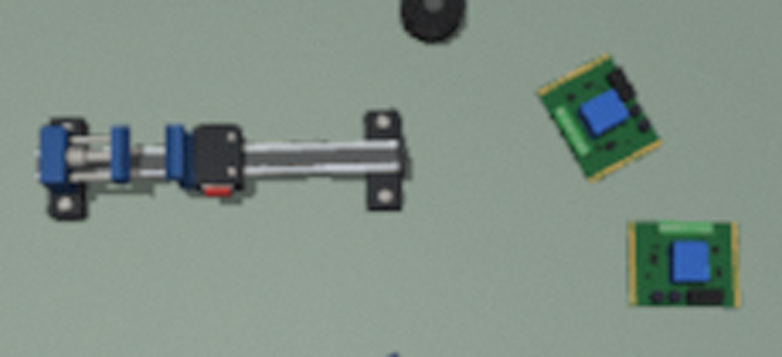

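The two candidates are A at (421,227), 0.557 m from the base, and B at (396,184), 0.637 m away. Both have gold ends and a blue transformer, and A is the nearer one, so A is the control board. Its length lies along world y. The holder's y axis is about world +y, and the red button at crop (217,190) faces the robot. I'll refine the button and rail with both views.

```bash
cat >> h.py <<'E'
def tri(a,b):
    A=[];y=[]
    for n,uv in(("top",a),("side",b)):
        p=camera_params(n);R=np.asarray(p["R"]);t=np.asarray(p["t"])
        for k,f,c in((0,p["fx"],p["cx"]),(1,p["fy"],p["cy"])):
            s=(uv[k]-c)/f; A.append(R[k]-s*R[2]); y.append(s*t[2]-t[k])
    return np.linalg.lstsq(np.array(A),np.array(y),rcond=None)[0]
def red(im,box):
    x0,y0,x1,y1=box;i=im.astype(int);m=(i[...,0]>1.8*i[...,1])&(i[...,0]>1.8*i[...,2])&(i[...,0]>60)
    v,u=np.nonzero(m[y0:y1,x0:x1]);return np.array([u.mean()+x0,v.mean()+y0]),len(u),(u.min()+x0,u.max()+x0,v.min()+y0,v.max()+y0)
E
python3 - <<'E'
from h import *
T=cv2.imread("pics/top0.png")[:,:,::-1].copy();S=cv2.imread("pics/side0.png")[:,:,::-1].copy()
rt=red(T,(230,180,345,215));rs=red(S,(280,150,345,230));print(rt,rs);print("btn tri",tri(rt[0],rs[0]),"plane",ray("top",rt[0],.042),ray("side",rs[0],.042))
for q in((382,121),(385,196),(67,127),(64,204)): print("screw",ray("top",np.array(q)/3.4+[220,150]-.35,.012).round(4))
hs=cv2.cvtColor(T,cv2.COLOR_RGB2HSV)
for u in(300,310,320): # rail edges from column profile
    print(u,T[186:206,u].sum(1))
for k in range(182,212,1): pass
s=blobs(S,"blue",(275,145,345,230),8)
for a,c in s: r=cv2.minAreaRect(c);print("side blue",a,r[0],c[:,0].min(0),c[:,0].max(0))
c=np.hstack([cv2.resize(S[140:235,265:350],None,fx=4.5,fy=4.5,interpolation=cv2.INTER_CUBIC),cv2.resize(S[225:320,300:385],None,fx=4.5,fy=4.5,interpolation=cv2.INTER_CUBIC)])
cv2.imwrite("pics/s1.png",c[:,:,::-1])
E
```

```text
(array([283.63157895, 206.05263158]), 19, (np.int64(280), np.int64(287), np.int64(205), np.int64(207))) (array([300.77272727, 188.09090909]), 22, (np.int64(299), np.int64(303), np.int64(185), np.int64(192)))
btn tri [0.52296014 0.08060066 0.04676797] plane [0.52245666 0.08131322 0.042     ] [0.52661581 0.08688909 0.042     ]
screw [ 0.5872 -0.0511  0.012 ]
screw [ 0.5243 -0.0534  0.012 ]
screw [0.5813 0.2093 0.012 ]
screw [0.5169 0.2092 0.012 ]
300 [436 439 441 445 443 469 550 540 388 276 275 265 291 516 461 294 259 388
 446 444]
310 [439 439 437 441 449 427 527 507 345 275 272 267 316 515 426 260 333 418
 446 449]
320 [435 441 441 443 446 465 548 444 277 266 273 270 501 594 424 256 272 387
 449 446]
side blue 187.5 (302.7059020996094, 172.82354736328125) [294 164] [311 182]
side blue 74.5 (294.064697265625, 164.8411865234375) [287 156] [300 174]
```

View pics/s1.png

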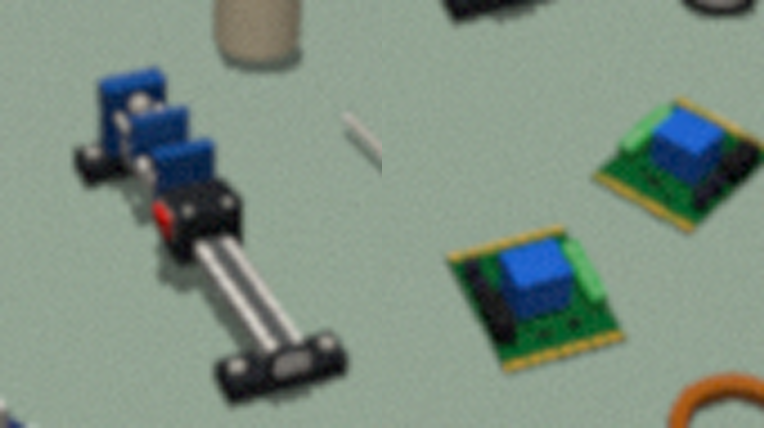

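The button triangulates to (0.523, 0.081, 0.047). The feet give holder y0 of about 0.0995, yaw of about 0.026 and a rail centre at x of about 0.5505. Their 261 mm spacing matches the stated 260 mm, and the button position then puts the jaw at 0. Next I pinch the release.

Run:
```python
from h import *
yaw=.0256
best=min(((abs(inverse_kinematics([.5505,.0815,.2],[np.pi,0,a])-get_obs()["joint_pos"]).max(),a) for a in(np.pi/2+yaw,-np.pi/2+yaw) if inverse_kinematics([.5505,.0815,.2],[np.pi,0,a]) is not None))
print(best);o=[np.pi,0,best[1]]
goto([.5505,.0815,.2],o)
print(move_l([.5505,.0815,.091],v=.12,f_stop=15))
f0=get_obs()["force"]
for g in(.062,.060,.058,.0565,.055):
    grip(g);wait(.1);s=get_obs();print(g,s["finger_gap"].round(4),s["gripper_force"],(s["force"]-f0).round(1),s["position"].round(4))
    if abs((s["force"]-f0)[0])>6:break
print(s["time_s"])
c=camera("side");t=camera("top");cv2.imwrite("pics/g1.png",np.hstack([cv2.resize(c[120:260,230:380],None,fx=2.6,fy=2.6,interpolation=2),cv2.resize(t[130:270,210:360],None,fx=2.6,fy=2.6,interpolation=2)])[:,:,::-1])
```

```text
(np.float64(0.986328634355252), 1.5963963267948966)
FalseTraceback (most recent call last):
  File "<stdin>", line 9, in <module>
AttributeError: 'float' object has no attribute 'round'
```

Run:
```python
from h import *
f0=get_obs()["force"]
for g in(.060,.058,.0565,.055,.053):
    grip(g);wait(.1);s=get_obs();print(g,round(s["finger_gap"],4),s["gripper_force"],(s["force"]-f0).round(1),s["position"].round(4))
    if abs((s["force"]-f0)[0])>6:break
print(s["time_s"])
```

```text
0.06 0.0604 2.3805029690265656 [-2.2 -0.8  1.1] [0.5503 0.0815 0.0909]
0.058 0.0582 2.6529190689325333 [-1.6 -0.2  1. ] [0.5502 0.0815 0.0909]
0.0565 0.0566 2.838308662176132 [-2.8 -0.6  1.4] [0.5501 0.0815 0.0909]
0.055 0.0548 3.0253855884075165 [-3.2 -0.7  2.7] [0.55   0.0815 0.0909]
0.053 0.0531 3.2748332619667053 [-2.9 -0.4  2.1] [0.5498 0.0815 0.0908]
5.2667
```

Run:
```python
from h import *
f0=get_obs()["force"]
for g in(.052,.051,.050,.048):
    grip(g);wait(.1);s=get_obs();print(g,round(s["finger_gap"],4),round(s["gripper_force"],1),(s["force"]-f0).round(1),s["position"].round(4))
    if abs((s["force"]-f0)[0])>15:break
print(s["time_s"])
c=camera("side");t=camera("top");cv2.imwrite("pics/g1.png",np.hstack([cv2.resize(c[120:260,230:380],None,fx=2.6,fy=2.6,interpolation=2),cv2.resize(t[130:270,210:360],None,fx=2.6,fy=2.6,interpolation=2)])[:,:,::-1])
```

```text
0.052 0.0521 3.4 [-0.2  0.1  0.5] [0.5498 0.0814 0.0908]
0.051 0.0511 3.5 [-1.4 -0.3  1.4] [0.5497 0.0814 0.0908]
0.05 0.0506 13.6 [-1.3  0.7  1.7] [0.5497 0.0814 0.0909]
0.048 0.0497 60.7 [-1.5  0.1  3.6] [0.5498 0.0815 0.0911]
6.5333
```

View pics/g1.png

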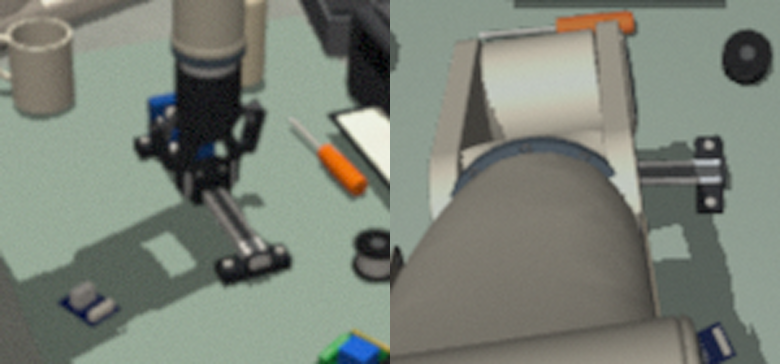

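The image shows both fingers astride the carriage. The pinch at 50.6 mm equals 56.5 − 6, so the button is fully in, and that puts the rail centre at about x 0.5468. I'll first check that the jaw starts at its inner stop, then slide it outwards.

Run:
```python
from h import *
d=np.array([.0256,-1,0]);d/=np.linalg.norm(d)
p0=get_obs()["position"];f0=get_obs()["force"]
st=move_l(p0-d*.008,v=.02,f_stop=8);p1=get_obs()["position"];print("inner stop",st,(p1-p0).round(4),(get_obs()["force"]-f0).round(1))
base=p0 if st else p1
move_l(base+d*.0445,v=.04);wait(.2)
s=get_obs();print((s["position"]-p0).round(4),s["force"].round(1),s["time_s"],round(s["finger_gap"],4))
```

```text
inner stop True [-0.0001  0.0003  0.    ] [ 6.3 -1.9 -2. ]
[ 0.0014 -0.0446  0.0001] [ 0.5 -0.7  5.4] 8.3167 0.0494
```

Run:
```python
from h import *
grip(.066);wait(.3);grip(.085)
p=get_obs()["position"];print(p)
move_l([p[0],p[1],.2],v=.2)
goto([.4694,-.297,.2],[np.pi,0,np.pi])
T=camera("top");S=camera("side");cv2.imwrite("pics/top2.png",T[:,:,::-1]);cv2.imwrite("pics/side2.png",S[:,:,::-1])
for a,c in blobs(T,"blue",(225,175,345,220),8):
    r=c[:,0];print(a,r.min(0),r.max(0),ray("top",[r[:,0].min()-.5,195],.075)[1].round(4),ray("top",[r[:,0].max()+.5,195],.075)[1].round(4))
rt=red(T,(230,180,345,215));rs=red(S,(280,150,345,240));print(rt,rs,tri(rt[0],rs[0]),ray("top",rt[0],.042),get_obs()["time_s"])
cv2.imwrite("pics/g2.png",cv2.resize(T[160:260,220:450],None,fx=3.4,fy=3.4,interpolation=2)[:,:,::-1])
```

```text
[0.55101586 0.03698028 0.09111242]
123.0 [232 187] [241 206] 0.2169 0.1905
95.0 [286 187] [293 204] 0.0741 0.0529
60.0 [252 188] [257 203] 0.164 0.1482
(array([300.26666667, 205.46666667]), 15, (np.int64(297), np.int64(304), np.int64(205), np.int64(206))) (array([306.69230769, 196.61538462]), 26, (np.int64(305), np.int64(309), np.int64(193), np.int64(200))) [0.52498877 0.03569972 0.04546536] [0.52420426 0.03619001 0.042     ] 11.9333
```

View pics/g2.png

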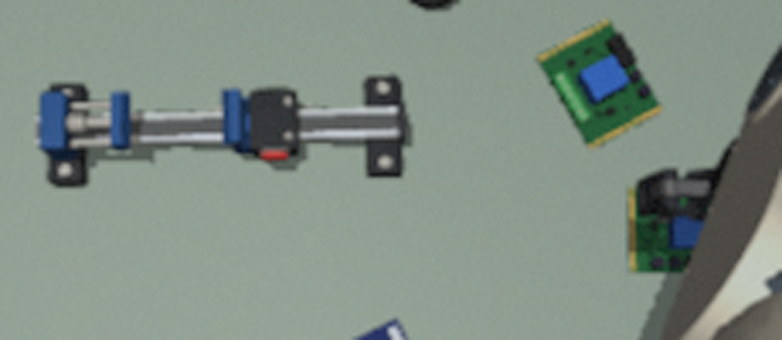

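The sliding jaw now stands at about 0.045: the button moved 45 mm, and its groove bottom is at y of about 0.068. The red still sticks out at crop (273,154). Before taking the board I'll nudge the carriage gently to make sure it is locked.

Run:
```python
from h import *
grip(0.0)
goto([.548,-.006,.15],[np.pi,0,np.pi]);move_l([.548,-.006,.114],v=.1);wait(.2)
f0=get_obs()["force"]
for y in np.arange(-.004,.012,.0015):
    move_l([.548,y,.114],v=.03);wait(.08);s=get_obs();f=s["force"]-f0;print(y.round(4),s["position"][1].round(4),f.round(1))
    if f[1]<-4: break
move_l([.548,-.006,.114],v=.05);move_l([.548,-.006,.2],v=.2);grip(.085)
goto([.4694,-.297,.2],[np.pi,0,np.pi])
T=camera("top");S=camera("side")
rt=red(T,(230,180,345,215));rs=red(S,(280,150,345,240));print(rt,rs,tri(rt[0],rs[0]),ray("top",rt[0],.042),get_obs()["time_s"])
```

```text
-0.004 -0.0039 [-1.2 -1.1 -0.3]
-0.0025 -0.0025 [-0.5 -1.1 -0.3]
-0.001 -0.001 [ 0.3 -0.2 -1.5]
0.0005 0.0005 [-1.8 -0.7 -1.4]
0.002 0.002 [-0.8 -0.9 -0.5]
0.0035 0.0034 [-1.9 -2.7 -0.7]
0.005 0.0042 [-0.6 -8.1 -0.7]
(array([300.375, 205.375]), 16, (np.int64(297), np.int64(304), np.int64(204), np.int64(206))) (array([306.6 , 196.56]), 25, (np.int64(305), np.int64(309), np.int64(193), np.int64(200))) [0.52489505 0.03545397 0.04591852] [0.52445754 0.03589881 0.042     ] 19.9
```

It's locked: the carriage resisted 8 N without moving. Now I grasp the transformer, closing along y.

Run:
```python
from h import *
print(move_l([.4694,-.298,.079],v=.12,f_stop=12))
f0=get_obs()["force"]
grip(.035);s=get_obs();print((s["force"]-f0).round(1))
grip(.02);s=get_obs();print(round(s["finger_gap"],4),round(s["gripper_force"],1),(s["force"]-f0).round(1),s["position"].round(4))
move_l([.4694,-.298,.22],v=.15);wait(.2);s=get_obs();print((s["force"]-f0).round(2),(s["moment"]).round(3),round(s["finger_gap"],4),s["time_s"])
S=camera("side");T=camera("top")
cv2.imwrite("pics/g3.png",np.hstack([cv2.resize(S[150:330,270:420],None,fx=2.5,fy=2.5,interpolation=2),cv2.resize(T[150:330,340:490],None,fx=2.5,fy=2.5,interpolation=2)])[:,:,::-1])
```

```text
False
[ 1.   0.1 -1.1]
0.0259 60.2 [-0.5 -0.1  4.4] [ 0.4696 -0.2981  0.0793]
[-0.71 -0.83 -3.59] [ 0.004 -0.021 -0.013] 0.0256 23.125
```

View pics/g3.png

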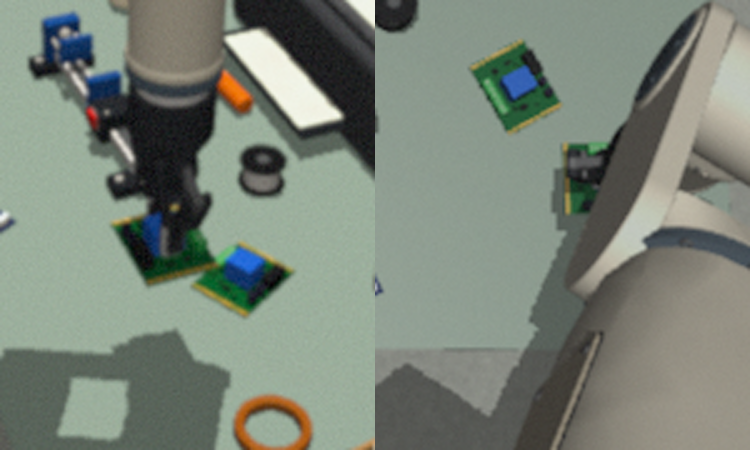

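The board is held level by the transformer: in the side view it hangs at (163,245), and the twin board is untouched. Next I tilt it 0.25 rad and push it into the sprung groove, logging the force.

```bash
cat >> h.py <<'E'
HY=.0256; ZG=.079; O=np.array([.5464,.099,0]); RH=Rot.from_euler('z',HY)
def pose(e,hz,th,hx=0.):
    "TCP pose with the board's +y end (mid thickness) at holder (hx,e,hz), that end tilted down by th"
    Rb=RH*Rot.from_euler('x',-th); E=O+RH.apply([hx,e,hz])
    P=E-Rb.apply([0,.045,.0012]); return P+Rb.apply([0,0,ZG]),(Rb*Rot.from_euler('xyz',[np.pi,0,np.pi])).as_euler('xyz')
E
python3 - <<'E'
from h import *
th=.25
goto(*pose(.042,.16,0));goto(*pose(.042,.11,th))
p,r=pose(.042,.066,th);print(move_l(p,r,v=.1,f_stop=12));wait(.25)
f0=get_obs()["force"]
for e in(.048,.052,.055,.058,.061,.064,.067):
    p,r=pose(e,.066,th);move_l(p,r,v=.05);wait(.1);s=get_obs();f=s["force"]-f0;print(e,f.round(1),round(s["finger_gap"],4))
    if np.abs(f).max()>14:break
S=camera("side");T=camera("top");print(s["time_s"])
cv2.imwrite("pics/g4.png",np.hstack([cv2.resize(S[130:240,255:365],None,fx=3.6,fy=3.6,interpolation=2),cv2.resize(T[150:260,220:330],None,fx=3.6,fy=3.6,interpolation=2)])[:,:,::-1])
E
```

```text
False
0.048 [ 0.7 -0.1 -0.4] 0.026
0.052 [-0.1  0.3 -0.2] 0.026
0.055 [-0.5 -1.4 -0.1] 0.0258
0.058 [-1.2 -0.8 -0.7] 0.0262
0.061 [-0.8 -1.6 -0.2] 0.0261
0.064 [-0.5 -3.5 -0.3] 0.0257
0.067 [-0.9 -3.7 -0.1] 0.026
28.4333
```

View pics/g4.png

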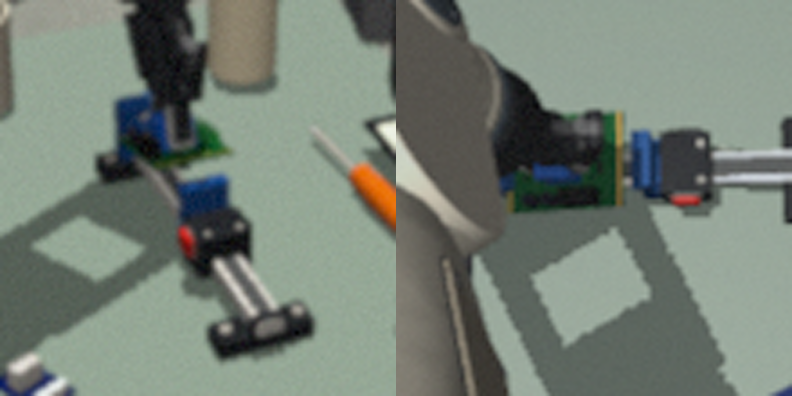

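In the picture the +y end is in the sprung jaw and the spring reads about 3.7 N. The raised end, at top-view crop x = 622, is clear of the sliding jaw's mouth at x = 632. Next I lower it level and let it go back into the sliding groove.

Run:
```python
from h import *
f0=get_obs()["force"]
for e,th in((.0705,.25),(.0705,.16),(.0705,.08),(.0705,.03),(.0705,0)):
    p,r=pose(e,.066,th);move_l(p,r,v=.05);wait(.1);f=get_obs()["force"]-f0;print(e,th,f.round(1))
    if np.abs(f).max()>14:break
else:
    for e in(.068,.066,.064,.062,.060,.0585):
        p,r=pose(e,.066,0);move_l(p,r,v=.05);wait(.1);s=get_obs();f=s["force"]-f0;print(e,f.round(1))
        if np.abs(f).max()>14 or f[1]>5.5:break
S=camera("side");T=camera("top");print(get_obs()["time_s"])
cv2.imwrite("pics/g5.png",np.hstack([cv2.resize(S[130:240,255:365],None,fx=3.6,fy=3.6,interpolation=2),cv2.resize(T[150:260,220:330],None,fx=3.6,fy=3.6,interpolation=2)])[:,:,::-1])
```

```text
0.0705 0.25 [-0.1 -0.7 -0.4]
0.0705 0.16 [ 0.1 -0.4 -2.1]
0.0705 0.08 [-0.8 -0.3 -1.1]
0.0705 0.03 [ 0.4 -0.  -1.3]
0.0705 0 [ 0.7  1.2 -1.7]
0.068 [ 1.7 -0.3 -0.3]
0.066 [ 3.2  0.8 -1.2]
0.064 [ 3.5  1.6 -0.2]
0.062 [ 2.7  2.1 -0.3]
0.06 [ 2.   1.7 -0.1]
0.0585 [1.4 6.5 0.4]
32.5833
```

View pics/g5.png

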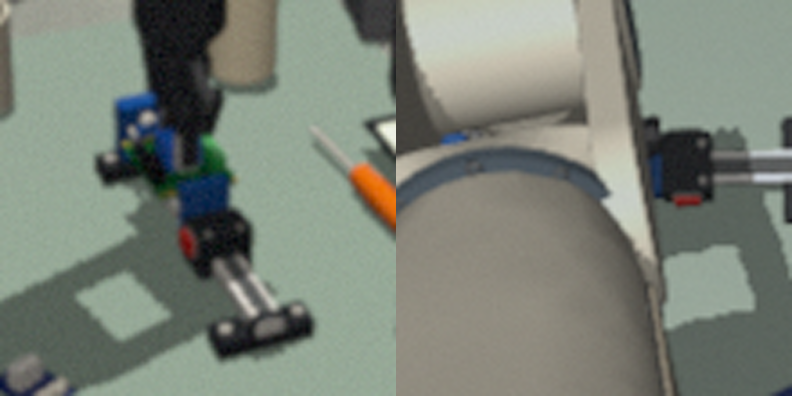

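The board meets the sliding groove's bottom at e of about 0.0595, against an expected 0.060. The side view shows it level behind the sliding jaw. Release and retreat.

Run:
```python
from h import *
p,r=pose(.0597,.066,0);move_l(p,r,v=.03);wait(.1)
grip(.036);wait(.2);print(get_obs()["finger_gap"])
move_l(p+[0,0,.06],v=.08);move_l(p+[0,0,.15],v=.2)
goto([.3,-.3,.3],[np.pi,0,np.pi]);wait(.3)
S=camera("side");T=camera("top");print(get_obs()["time_s"])
im=T
for k,z in(("green",.067),("blue",.075)):
    for a,c in blobs(im,k,(225,175,345,220),8):
        b=cv2.boundingRect(c);print(k,a,b,ray("top",[b[0]-.5,b[1]-.5],z)[:2].round(4),ray("top",[b[0]+b[2]-.5,b[1]+b[3]-.5],z)[:2].round(4))
cv2.imwrite("pics/g6.png",np.hstack([cv2.resize(S[130:240,255:365],None,fx=3.6,fy=3.6,interpolation=2),cv2.resize(T[150:260,220:330],None,fx=3.6,fy=3.6,interpolation=2)])[:,:,::-1])
```

```text
0.03594214674411003
37.0583
green 357.5 (256, 183, 30, 26) [0.5821 0.1558] [0.5117 0.0741]
blue 123.0 (232, 187, 10, 20) [0.5692 0.2179] [0.5154 0.1893]
blue 122.5 (265, 188, 11, 14) [0.5668 0.1302] [0.5291 0.1001]
blue 97.5 (286, 187, 8, 18) [0.5697 0.0745] [0.5212 0.0525]
blue 55.0 (251, 188, 5, 16) [0.5666 0.1674] [0.5236 0.1527]
```

View pics/g6.png

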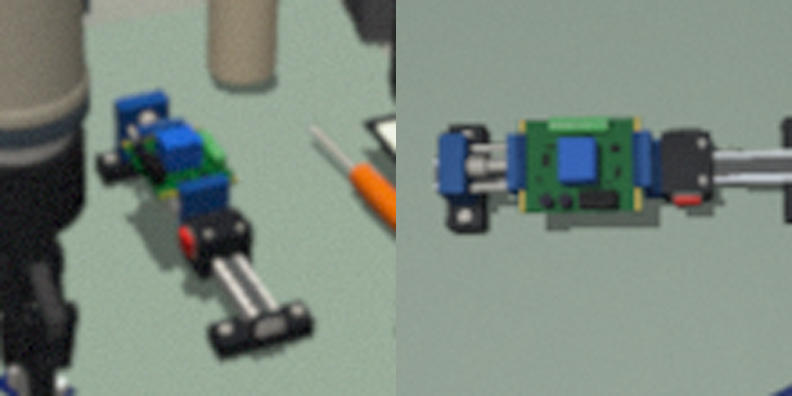

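The board sits level and square in both grooves. Its centre is at x = 0.547 against the holder's 0.546, the sprung jaw is pushed back about 4 mm, and the button is out. Handing in.

```bash
python3 -c "
from rig import *
print(finish_job())"
```

```text
the job is handed in; nothing more can be done
None
```

The control board is clamped level and central in the holder, with the sliding jaw locked at about 45 mm (grooves about 5 mm closer together than the board is long); the job was handed in after about 37 s of robot time, and no verdict was returned.

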